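Peg and scan a bored wooden cup

ROBOT

A 6-joint arm with a two-finger parallel gripper is mounted at the origin on the work surface. World frame = base frame: x ahead of the robot, y to its left, z up, the work surface at z = 0. Lengths are in m, angles in rad, forces in N, time in s.
With the tool pointing down it reaches from about 0.425 to 0.95 m from the base axis. Payload 3.5 kg.
Tool frame: the origin (TCP) lies on the centre line of the jaws, within the pads' length; the fingertips stand 19 mm ahead of it and the grasp point (between the pads) is the TCP; z points along the fingers, y is the line along which they close (so a half turn about z gives the same grasp; the last joint's range is limited). The gripper opens to 85 mm and grips with 20 to 120 N. Pads are 22 mm wide; open, the fingers measure 114 mm over their backs; the gripper's body (76 mm by 85 mm) begins 54 mm behind the grasp point. The pads swing forward as they close: fully open they stand 13 mm farther back than shut.
Start: joints at [-1.385, 0.286, 1.577, -0, 1.279, -0.15], TCP at [0.222, -0.637, 0.25] pointing down, gripper open.
Joint ranges: [-2.77, 2.77], [-0.9, 2.22], [0.21, 2.48], [-1.53, 4.67], [0.24, 2.81], [-2.84, 2.84]. Speed limits (rad/s): [2.79, 2.79, 3.14, 3.14, 3.14, 3.14].

INTERFACE

Orientations are given as a unit quaternion [x, y, z, w].
In Python, from plant import ctrl, imaging gives the robot as it stands. The module is installed in compiled form; this text tells all that it offers.
- The arm moves only by the shell command python3 -m handwheel 'ROWS' [OPENING] [FORCE]. ROWS is JSON, one flat list of numbers, 6 for each row, row after row: the shift along the world's x, y, z in units of 150 mm (1.0 is 150 mm), then the turn, a rotation vector about the world's x, y, z in units of 90 degrees (1.0 is 90 degrees). In form: [tx, ty, tz, rx, ry, rz, tx, ty, tz, rx, ry, rz, ...]. A call has 1 to 5 rows; each row shifts and turns the commanded pose from where the row before left it; what a row does not reach is not made up. A row lasts 1/12 s, in which the tool goes at most 41.7 mm and 7.16 degrees, less where a joint would pass 70% of its speed; a pose out of reach is approached as far as the arm can. A call with a number of a shift or a turn outside -1 to 1 is refused whole. A call with a gripper value outside its range is refused whole. OPENING is the opening, from 0 (shut) to 1 (fully open), set as the call begins (- or left out, the last holds). The fingers move at their own pace and stop on an object; FORCE is the grip in N (left out, the last holds). Time passes only in rows, so rows that do not move let the fingers close. It gives the time, the measured TCP pose, the force, the opening and the grip force at its end, in the units of the state.
- ctrl.get_state(): the state, without advancing time (a new reading comes with each control period).
- imaging.read_camera(name): name is "scene" or "top" or "wrist"; returns (picture, depth): 384x512x3 uint8, blue, green, red; 384x512 float32, m along the optical axis (not along the pixel's ray), 0 where there is no reading.
- imaging.get_calibration(name): a dict with "fovy" (degrees; the focal length in pixels is half the picture's height over the tangent of half this angle, whatever the lens; pixels are square), "cx", "cy" (the principal point, pixels), "R" (3x3) and "t" (3): a world point X has camera coordinates R X + t. Camera axes: x right, y down, z forward; pixel columns grow to the right and rows downward; lengths in m; the calibration is good to about 2 mm. A picture is of the moment at which its call begins: read the wrist's pose just before it. get_calibration takes no time and is no camera call; for the wrist camera it gives the pose at the moment of the call.
- ctrl.sign_off(): hands the job in; it is judged then, once.
The state is a dict: "time": time; "qpos": joint angles; "dq": joint speeds; "joint_efforts": joint torques, N m; "eef_pos": TCP position; "tcp_rot": TCP orientation; "contact_force": force on the tool from outside, world axes, zero at the start; "wrist_torque": the same for the moment, N m; "opening": opening from 0.0 (shut) to 1.0 (fully open); "finger_force": force on a finger pad.
Only numpy, scipy, OpenCV 4.12 (cv2) and the standard library are available. Lean on these libraries where they do the work, as an engineer would, in place of code of your own. Each camera call takes 0.05 s, during which the arm holds its last target. There are 200 camera calls.

TASK

Swing the red keeper bar fully aside and leave it open, take the light wooden cup with the blue band out of its cradle, and put it upside down on the empty drying peg, lowering it gently all the way until its rim sits on the stand, then let go. Then pick up the hand scanner, point its lens straight at the cup's blue band from about 5 cm away and hold it steady there for two seconds, and put the scanner back down gently, fully seated in its rest. Leave everything else on the bench as it is.

Things in the scene. Friction and masses are not known exactly. Their poses are not given: they have to be found in the camera images.
- cup: Light wooden cup, straight round tube 54 mm outside diameter, 100 mm long, 45 mm bore, 94 mm deep, closed at one end, 0.11 kg. Origin at the centre of its closed end's outer face; its z axis runs along the cup to the open mouth. It starts lying level in the cradle, axis 50 mm above the bench, under the keeper. A 10 mm wide blue band circles it 25 to 35 mm from the closed end
- cup_mouth (a point): centre of the cup's open mouth, 100 mm along its z axis
- cup_band (a point): point on the cup's axis at the middle of the blue band, 30 mm from the closed end
- cradle: Fixed grey base plate, 86 x 165 x 8 mm, with two low dark V saddles (each 12 mm wide along the cup, 60 mm across, their arms reaching 38 mm above the bench) under the cup 4-16 mm and 79-91 mm from its closed end; the length between is free for fingers. Origin on the bench; the cup's mouth points along the cradle's +y axis. The keeper's post (16 mm diameter) stands 24 mm beyond the mouth
- keeper (a joint): Angle of the red keeper bar about its upright post (rad): 0 = lying along and over the cup, grows as it swings level, counterclockwise seen from above, towards the cradle's +x; stop at 1.75. It is stiff and stays where left
- keeper_knob (a point): grip point on the axis of the keeper's upright black knob (16 mm diameter, 35 mm tall, top at 125 mm above the bench), 92 mm from the hinge; 17 mm below the knob's top. The bar is 18 mm wide, from 82 to 90 mm above the bench
- keeper_hinge (a point): point on the keeper's upright hinge axis, at the bar's height
- peg: Empty drying stand, fixed: dark disc 90 mm diameter and 12 mm thick with three low ribs, on whose tops (18 mm above the bench) a cup's rim rests, and a white upright peg, 34 mm diameter, tapering above 72 mm to its tip at 90 mm. Origin on the bench at the peg's axis
- other_peg: the same stand, occupied by the dark cup; origin on the bench at its axis
- scanner: Hand scanner, a grey bar 130 x 30 x 34 mm (x, y, z) with an orange nose, 0.18 kg. Origin at the centre of its underside; x runs along it to the lens. It starts in its rest, underside 40 mm above the bench
- scanner_lens (a point): centre of the lens on the scanner's nose, 65 mm ahead of and 17 mm above its origin; it looks along the scanner's x axis
- rest: Fixed scanner rest: black plate 120 x 70 x 8 mm with two grey supports at 46 mm before and behind the centre (each 16 mm long, 56 mm wide, tops 40 mm above the bench) with side cheeks up to 51 mm, 39 mm apart, between which the scanner lies. Origin on the bench at the centre, x along the scanner
- other_cup: Bystander: finished dark wooden cup of the same size with a yellow band, already upside down on the other stand. Origin at the centre of its closed end's outer face
- offcut_a: Bystander: flat wooden offcut 75 x 45 x 22 mm. Origin at the centre of its underside
- offcut_b: Bystander: dark wooden block 60 x 60 x 45 mm. Origin at the centre of its underside
- glue: Bystander: white glue bottle with yellow label, 60 mm across, 150 mm tall. Origin at the centre of its underside
- brush: Bystander: hand brush lying down. Origin at the centre of its grip's underside
- sander: Bystander: cork and wood sanding block 100 x 55 x 38 mm. Origin at the centre of its underside
- wax: Bystander: pale metal wax tin, 72 mm across, 50 mm tall. Origin at the centre of its underside
Mind the look-alikes: they are no part of the job. What is shaped like the cup but green, pink or purple is not meant.

How it is judged:
By the outcome, as a careful person would: the job done as asked, in the order asked, and still so for the second after the job is handed in, with the robot touching nothing.
It also fails if it takes over 72 s, if anything falls off the work surface, if the arm or the gripper's body presses on something with over 40 N, if the wrist force passes 120 N, or if a joint passes its speed limit or range.

## Working session

There is one attempt and no reset: what is moved stays moved. The work goes in short steps, Python scripts to look and compute and a shell command to move; the robot and the scene stay as the last step left them, time stands still between calls to the robot, and variables do not carry over. Pictures are saved under pics/ and viewed, at most 10 in all, crops included, and the job is handed in when it is done.

```bash
mkdir -p pics; python3 - <<'E'
from plant import ctrl, imaging
import cv2,numpy as np
for n in("scene","top"):
    c=imaging.get_calibration(n);p,d=imaging.read_camera(n)
    np.savez(n+".npz",p=p,d=d,R=c["R"],t=c["t"],f=192/np.tan(np.radians(c["fovy"]/2)),c=[c["cx"],c["cy"]])
    cv2.imwrite(f"pics/{n}0.png",cv2.resize(p,(800,600)))
    print(n,c)
print(ctrl.get_state())
E
```

```text
scene {'fovy': 53.63844822912777, 'cx': 255.36293650530217, 'cy': 190.81227109116213, 'R': array([[-0.19778764,  0.98021689,  0.0074099 ],
       [ 0.71289882,  0.14902845, -0.68524871],
       [-0.67279665, -0.13025122, -0.72827144]]), 't': array([ 0.00720231, -0.29465138,  1.55867734])}
top {'fovy': 47.57059408009444, 'cx': 254.6072087125855, 'cy': 198.2500467473918, 'R': array([[ 0.01277947, -0.9997936 ,  0.01579402],
       [-0.99465783, -0.01432874, -0.10222766],
       [ 0.10243287, -0.01440323, -0.99463564]]), 't': array([0.07230392, 0.50144322, 1.68611699])}
{'time': 0.1, 'qpos': array([-1.38498475e+00,  2.87109863e-01,  1.57806725e+00,  2.70888406e-05,
        1.27861888e+00, -1.49989339e-01]), 'dq': array([-4.08728857e-05, -3.01228151e-03, -4.01786181e-03, -1.39693922e-03,
        1.54805165e-03, -1.43532748e-03]), 'joint_efforts': array([ 6.24790009e-04, -4.07293117e+01, -2.93698221e+01, -1.31234247e-04,
        3.42176201e-03, -8.04665092e-06]), 'eef_pos': array([ 0.22236334, -0.63671686,  0.24904376]), 'tcp_rot': array([ 9.85937856e-01,  1.67108737e-01, -6.76708989e-06, -1.10172620e-03]), 'contact_force': array([-0.45439254, -0.69952637, -0.36860769]), 'wrist_torque': array([ 0.04165522, -0.0235601 ,  0.01988808]), 'finger_force': 0.0, 'opening': 1.0006599569468746}
```

View pics/top0.png

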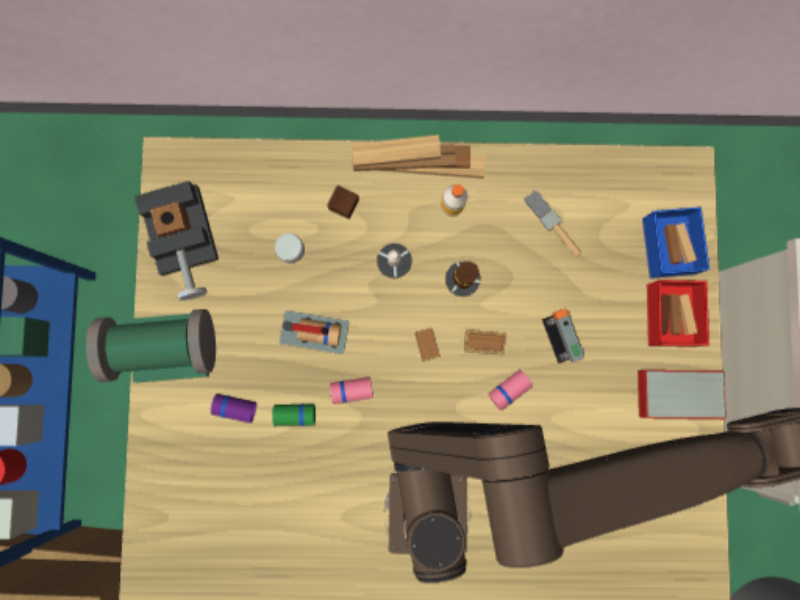

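View pics/scene0.png

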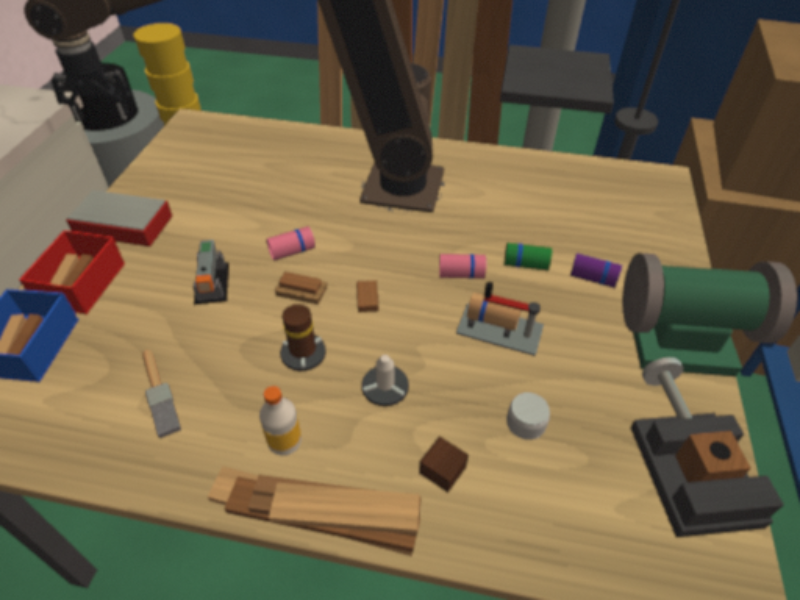

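The top view (800×600) shows the cradle at about (315,332), with its post on the left at (290,328) and the blue band at (333,335). The empty peg is at (394,260) and the dark cup at (463,278). The scanner is at (563,336), with its orange nose at the top, (560,315). The mouth points to world +y and the scanner lens roughly to +x. Next I'll turn these pixels into rough positions and look closer with the wrist camera.

```bash
cat > h.py <<'E'
from plant import ctrl, imaging
import cv2,numpy as np
from scipy.spatial.transform import Rotation as Ro
def load(n):
    z=np.load(n+".npz");return {k:z[k] for k in z}
def grab(n,save):
    c=imaging.get_calibration(n);p,d=imaging.read_camera(n)
    np.savez(save+".npz",p=p,d=d,R=c["R"],t=c["t"],f=192/np.tan(np.radians(c["fovy"]/2)),c=[c["cx"],c["cy"]])
    return load(save)
def ray(v,u,w,z):   # pixel -> point on plane z
    r=v["R"].T@np.array([(u-v["c"][0])/v["f"],(w-v["c"][1])/v["f"],1]);o=-v["R"].T@v["t"]
    return o+r*(z-o[2])/r[2]
def cloud(v):
    d=v["d"];w,u=np.mgrid[:384,:512]
    P=np.stack([(u-v["c"][0])/v["f"]*d,(w-v["c"][1])/v["f"]*d,d],-1)
    return (P-v["t"])@v["R"]
def proj(v,X):
    c=v["R"]@np.array(X)+v["t"];return c[:2]/c[2]*v["f"]+v["c"]
def tcp():
    s=ctrl.get_state();return s["eef_pos"],Ro.from_quat(s["tcp_rot"]),s
E
python3 - <<'E'
from h import *
v=load("top");k=1/1.5625
for n,u,w,z in[("post",290,328,.09),("knob",325,322,.12),("band",333,335,.07),("cradleC",315,332,.008),("peg",394,257,.09),("pegdisc",394,262,.012),("ocup",467,273,.118),("scan",565,338,.07),("nose",560,315,.07),("tail",573,356,.07),("wax",289,247,.05),("offa",427,344,.02),("offb?",485,342,.02),("blk",343,201,.045),("glue",455,192,.15)]:
    print(n,ray(v,u*k,w*k,z).round(3))
c=imaging.get_calibration("wrist");p,r,s=tcp()
print(r.inv().apply(-c["R"].T@c["t"]-p), (c["R"]@r.as_matrix()).round(2),c["fovy"],r.as_matrix().round(2))
E
```

```text
post [0.446 0.339 0.09 ]
knob [0.459 0.252 0.12 ]
band [0.432 0.237 0.07 ]
cradleC [0.443 0.287 0.008]
peg [0.623 0.091 0.09 ]
pegdisc [0.624 0.09  0.012]
ocup [ 0.582 -0.084  0.118]
scan [ 0.432 -0.33   0.07 ]
nose [ 0.489 -0.319  0.07 ]
tail [ 0.389 -0.349  0.07 ]
wax [0.651 0.353 0.05 ]
offa [0.416 0.005 0.02 ]
offb? [ 0.423 -0.141  0.02 ]
blk [0.772 0.221 0.045]
glue [ 0.771 -0.051  0.15 ]
[ 0.0816864  -0.00077876 -0.12241506] [[-0.    1.   -0.  ]
 [-0.95 -0.   -0.31]
 [-0.31  0.    0.95]] 61.88483386944725 [[ 0.94  0.33 -0.  ]
 [ 0.33 -0.94  0.  ]
 [ 0.   -0.   -1.  ]]
```

```bash
cat > cap.py <<'E'
import sys
from h import *
# log joints for a kinematic fit, take a wrist picture
import json
p,r,s=tcp()
open("log.jsonl","a").write(json.dumps([list(s["qpos"]),list(p),list(r.as_quat())])+"\n")
if len(sys.argv)>1: grab("wrist",sys.argv[1])
print(s["time"],p.round(4),s["qpos"].round(3))
E
python3 cap.py
python3 -m handwheel '[0.16,0.21,0,0,0,0,0.16,0.21,0,0,0,0,0.16,0.21,0,0,0,0,0.16,0.21,0,0,0,0,0.16,0.21,0,0,0,0]' 1 30
python3 cap.py
python3 -m handwheel '[0.16,0.21,0,0,0,0,0.16,0.21,0,0,0,0,0.16,0.21,0,0,0,0,0.16,0.21,0,0,0,0,0.16,0.21,0,0,0,0]'
python3 -m handwheel '[0,0,0,0,0,0,0,0,0,0,0,0]'
python3 cap.py w_scan
python3 -m handwheel '[0.04,0.26,0,0,0,0,0.04,0.26,0,0,0,0,0.04,0.26,0,0,0,0,0.04,0.26,0,0,0,0,0.04,0.26,0,0,0,0]'
python3 -m handwheel '[0.04,0.26,0,0,0,0,0.04,0.26,0,0,0,0,0.04,0.26,0,0,0,0,0.04,0.26,0,0,0,0,0.04,0.26,0,0,0,0]'
python3 cap.py
python3 -m handwheel '[0,0.26,0.1,0,0,0,0,0.26,0.1,0,0,0,0,0.26,0.1,0,0,0,0,0,0,0,0,0,0,0,0,0,0,0]'
python3 cap.py w_mid
python3 - <<'E'
from h import *
for n in("w_scan","w_mid"): cv2.imwrite(f"pics/{n}.png",cv2.resize(load(n)["p"],(800,600)))
E
```

```text
0.1 [ 0.2224 -0.6367  0.249 ] [-1.385  0.287  1.578  0.     1.279 -0.15 ]
time: 0.52
eef_pos: [0.343, -0.478, 0.2497]
tcp_rot: [0.986, 0.167, -0.0, -0.001]
contact_force: [0.3, 0.1, 0.4]
opening: 0.999
finger_force: 0.0
0.5167 [ 0.343  -0.478   0.2497] [-1.121  0.098  1.795  0.     1.249  0.115]
time: 0.93
eef_pos: [0.4631, -0.3203, 0.2499]
tcp_rot: [0.986, 0.167, -0.0, -0.0]
contact_force: [0.6, -0.8, -0.7]
opening: 0.997
finger_force: 0.0
time: 1.1
eef_pos: [0.4633, -0.3204, 0.2498]
tcp_rot: [0.986, 0.169, -0.0, -0.0]
contact_force: [-0.7, 0.3, -0.6]
opening: 0.997
finger_force: 0.0
1.1 [ 0.4633 -0.3204  0.2498] [-0.785  0.042  1.855 -0.     1.246  0.446]
time: 1.57
eef_pos: [0.4919, -0.1274, 0.2501]
tcp_rot: [0.986, 0.165, -0.0, 0.0]
contact_force: [1.3, 0.0, -0.6]
opening: 1.0
finger_force: 0.0
time: 1.98
eef_pos: [0.5226, 0.0678, 0.2503]
tcp_rot: [0.986, 0.166, 0.0, 0.0]
contact_force: [1.1, -0.5, -0.7]
opening: 0.998
finger_force: 0.0
1.9833 [0.5226 0.0678 0.2503] [-0.063 -0.042  1.938 -0.     1.246  1.174]
time: 2.4
eef_pos: [0.5232, 0.1848, 0.2962]
tcp_rot: [0.986, 0.168, 0.001, 0.0]
contact_force: [0.8, -0.4, -0.2]
opening: 0.997
finger_force: 0.0
2.4 [0.5232 0.1848 0.2962] [ 1.570e-01 -1.300e-02  1.825e+00 -1.000e-03  1.328e+00  1.390e+00]
```

View pics/w_scan.png

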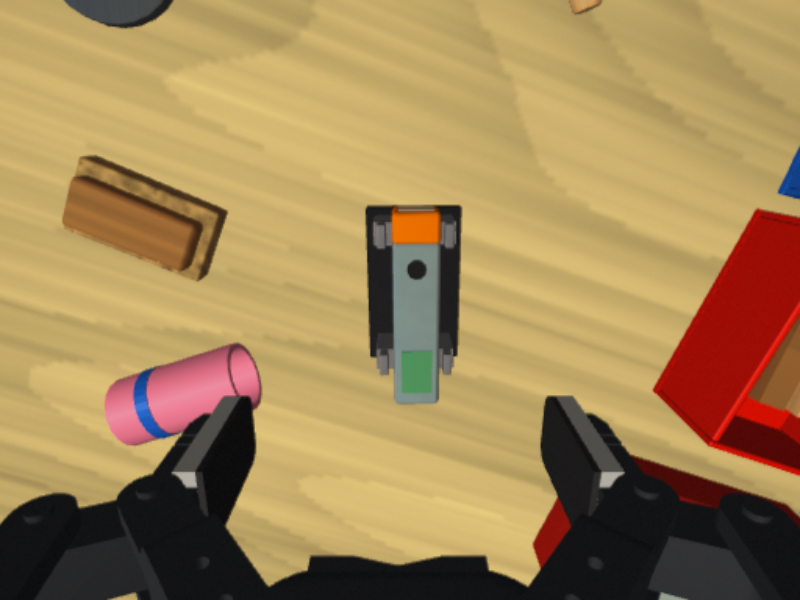

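View pics/w_mid.png

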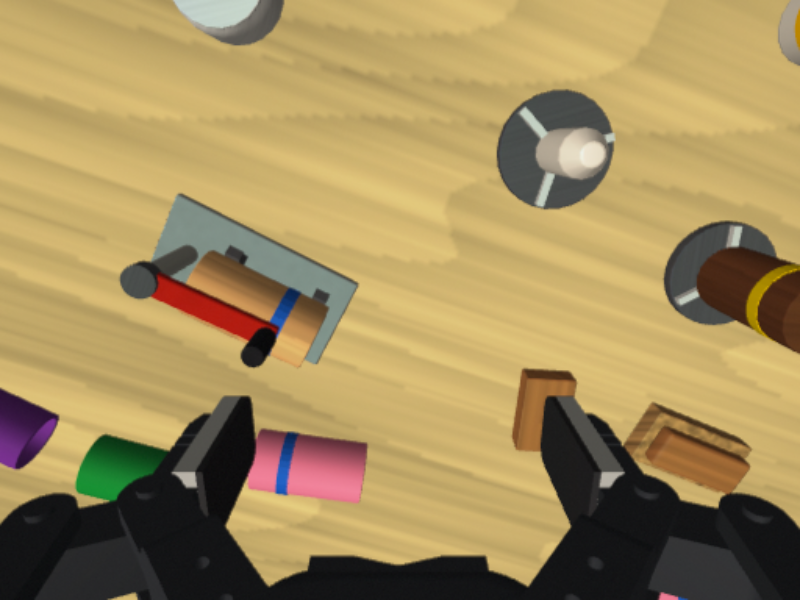

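```bash
cat > kin.py <<'E'
import numpy as np, json
from scipy.optimize import least_squares
from scipy.spatial.transform import Rotation as Ro
# z q1, y q2, y q3, forearm roll z q4, y q5, z q6 ; params: h,L1,e,L2,L3,lat offset d, sh offset a
def fk(q,p,pts=False):
    h,L1,e,L2,L3,d,a=p
    R1=Ro.from_euler("z",q[0]);R2=R1*Ro.from_euler("y",q[1]);R3=R2*Ro.from_euler("y",q[2])
    R5=R3*Ro.from_euler("z",q[3])*Ro.from_euler("y",q[4]);R6=R5*Ro.from_euler("z",q[5])
    s=R1.apply([a,d,0])+[0,0,h];el=s+R2.apply([0,0,L1]);w=el+R3.apply([e,0,L2]);t=w+R6.apply([0,0,L3])
    return (s,el,w,t,R6) if pts else (t,R6)
D=[json.loads(l) for l in open("log.jsonl")]
def res(x):
    o=[]
    for q,p,_ in D: o+=list(fk(q,x)[0]-p)
    return np.array(o)*1000
if __name__=="__main__":
    b=least_squares(lambda x:np.r_[res(x),0.05*(x-[.4,.45,0,.45,.2,.1,0])*100],[.4,.45,0,.45,.2,.1,0])
    print(b.x.round(4),np.abs(res(b.x)).max())
    for q,p,r in D: print((fk(q,b.x)[1].inv()*Ro.from_quat(r)).as_rotvec().round(3))
E
python3 kin.py
```

```text
[3.024e-01 4.436e-01 1.940e-02 5.716e-01 2.943e-01 1.009e-01 5.000e-04] 0.024596850180191865
[-0.    -0.     1.571]
[-0.     0.     1.571]
[-0.     0.     1.571]
[0.    0.    1.571]
[-0.     0.     1.571]
```

Pixels in the 800×600 wrist views:
- **Scanner view:** the scanner lies from the nose edge (416,209) to the tail (416,403).
- **Middle view, cradle:** knob top (253,356), post top (139,280), plate corners (180,195), (357,285) and (317,363), cup mouth end near (200,270), closed end (315,345).
- **Middle view, peg:** tip (592,154), disc centre (556,150).

```bash
python3 - <<'E'
from h import *
m=load("w_mid");k=1/1.5625
for n,u,w,z in[("knob",253,356,.125),("post",139,280,.095),("c1",180,195,.008),("c2",357,285,.008),("c3",317,363,.008),("disc",556,150,.012),("tip",592,154,.09)]:
    print(n,ray(m,u*k,w*k,z).round(4))
C=cloud(m);ok=m["d"]>0
def box(P,lo,hi):return ok&np.all((P>lo)&(P<hi),-1)
# post top
q=C[box(C,[.40,.30,.08],[.48,.38,.14])];print("post z",np.percentile(q[:,2],[50,90,98]).round(4), q[q[:,2]>np.percentile(q[:,2],90)-.003].mean(0).round(4))
q=C[box(C,[.38,.18,.118],[.5,.30,.135])];print("knobtop",q.mean(0).round(4),len(q))
# plate
b=box(C,[.36,.15,.004],[.56,.42,.012]);
hsv=cv2.cvtColor(m["p"],cv2.COLOR_BGR2HSV)
q=C[b&(hsv[...,1]<80)];print("plate",len(q),cv2.minAreaRect((q[:,:2]*1000).astype(np.float32)))
# cup cylinder: wood/blue above .055, below .0785
q=C[box(C,[.36,.15,.045],[.56,.36,.0785])&(hsv[...,1]>60)]
from scipy.optimize import least_squares
def r(x):
    u=np.array([np.cos(x[1]),np.sin(x[1])]);n=np.array([-u[1],u[0]]);return np.hypot(q[:,:2]@n-x[0],q[:,2]-x[2])-.027
th=np.arctan2(.07,-.0)+.15
for th in(1.4,1.57,1.75):
    n=np.array([-np.sin(th),np.cos(th)]);s=least_squares(r,[np.array([.443,.275])@n,th,.05],loss="soft_l1",f_scale=.001);print("cup",s.x.round(4),s.cost,len(q))
u=np.array([np.cos(s.x[1]),np.sin(s.x[1])]);g=np.abs(r(s.x))<.003;a=q[g][:,:2]@u;print("along",np.percentile(a,[0,1,99,100]),"axispt",(s.x[0]*np.array([-u[1],u[0]])).round(4),u)
blue=box(C,[.36,.15,.045],[.56,.36,.0785])&(hsv[...,0]>105)&(hsv[...,0]<125)&(hsv[...,1]>120);a=C[blue][:,:2]@u;print("blue",a.mean(),a.min(),a.max())
# peg
q=C[box(C,[.55,.02,.014],[.70,.16,.1])];
t=q[q[:,2]>.086];print("pegtip",t.mean(0).round(4),len(t))
q=C[box(C,[.55,.02,.008],[.70,.16,.02])];print("disc",cv2.minEnclosingCircle((q[:,:2]*1000).astype(np.float32)))
q=C[box(C,[.55,.02,.03],[.70,.16,.07])]
s=least_squares(lambda x:np.hypot(q[:,0]-x[0],q[:,1]-x[1])-.017,[.62,.09],loss="soft_l1",f_scale=.001);print("peg",s.x,s.cost,len(q))
v=load("w_scan");C=cloud(v);ok=v["d"]>0
q=C[box(C,[.35,-.42,.069],[.53,-.25,.079])];print("scanner",len(q),q[:,2].mean(),cv2.minAreaRect((q[:,:2]*1000).astype(np.float32)))
for n,u,w in[("nose",416,209),("tail",416,403),("dot",416,270)]:print(n,ray(v,u*k,w*k,.074).round(4))
E
```

```text
knob [0.4438 0.2555 0.125 ]
post [0.4568 0.3457 0.095 ]
c1 [0.5003 0.3631 0.008 ]
c2 [0.4755 0.205  0.008 ]
c3 [0.394  0.2165 0.008 ]
disc [0.6321 0.0924 0.012 ]
tip [0.6312 0.093  0.09  ]
post z [0.0891 0.0931 0.0938] [0.455  0.3465 0.0925]
knobtop [0.4439 0.2562 0.123 ] 202
plate 3439 ((446.45977783203125, 292.24285888671875), (164.79647827148438, 85.97359466552734), 81.1868667602539)
cup [-0.3974  1.4214  0.0487] 0.0005333050660277214 2704
cup [-0.3974  1.4214  0.0487] 0.0005333050660277216 2704
cup [-0.3974  1.4214  0.0487] 0.0005333050660277215 2704
along [0.28742076 0.28824331 0.38597878 0.38759006] axispt [ 0.393  -0.0591] [0.1488285  0.98886302]
blue 0.31732947823627766 0.31277927133344285 0.3222823750564356
pegtip [0.6314 0.0928 0.0882] 281
disc ((631.697509765625, 92.06246185302734), 44.911800384521484)
peg [0.63182719 0.09159328] 1.0436404382948491e-05 323
scanner 3670 0.07271134844934447 ((443.50372314453125, -339.16802978515625), (128.66586303710938, 30.01425552368164), 20.134279251098633)
nose [ 0.5052 -0.3164  0.074 ]
tail [ 0.3836 -0.3609  0.074 ]
dot [ 0.4703 -0.3292  0.074 ]
```

```bash
cat >> kin.py <<'E'
P=[.3024,.4436,.0194,.5716,.2943,.1009,.0005]
LO=np.array([-2.77,-.9,.21,-1.53,.24,-2.84]);HI=np.array([2.77,2.22,2.48,4.67,2.81,2.84])
TZ=Ro.from_euler("z",np.pi/2)
def tool(q):
    t,R=fk(q,P);return t,R*TZ
def ik(pos,R,q0):
    f=lambda q:(lambda t,T:np.r_[(t-pos)*10,(R.inv()*T).as_rotvec()])(*tool(q))
    s=least_squares(f,np.clip(q0,LO+1e-3,HI-1e-3),bounds=(LO,HI));return s.x,np.abs(s.fun).max()
E
python3 - <<'E'
from kin import *
# final tool poses at the peg: tool z=(cos phi,sin phi,0), tool x = sgn*down
seeds=[[.2,.2,1.8,a,.8,b] for a in(-1.4,0,1.5,3,4.5) for b in(-2,0,2)]
for sg in(1,-1):
  for ph in range(-180,180,30):
    f=np.radians(ph);z=np.array([np.cos(f),np.sin(f),0]);x=np.array([0,0,-sg]);R=Ro.from_matrix(np.c_[x,np.cross(z,x),z])
    out=[]
    for s in seeds:
        q,e=ik(np.array([.6317,.0922,.084]),R,s)
        if e<1e-3 and not any(np.abs(q-o).max()<.05 for o in out): out.append(q)
    for q in out:
        pt=fk(q,P,True);print(sg,ph,q.round(2),"elbow",pt[1].round(2),"wrist",pt[2].round(2))
E
```

```text
1 -180 [-0.01  1.39  0.69 -0.02  2.63  1.55] elbow [0.44 0.1  0.38] wrist [0.93 0.09 0.08]
1 -150 [ 0.15  1.36  0.76 -0.64  2.49  1.03] elbow [0.41 0.17 0.4 ] wrist [0.89 0.24 0.08]
1 -120 [ 0.3   1.21  1.04 -0.97  2.18  0.87] elbow [0.37 0.22 0.46] wrist [0.78 0.35 0.08]
1 -90 [ 0.41  1.02  1.42 -1.25  1.83  0.91] elbow [0.31 0.24 0.53] wrist [0.63 0.39 0.08]
1 -60 [0.45 0.85 1.8  4.65 1.54 1.08] elbow [0.26 0.24 0.6 ] wrist [0.48 0.35 0.08]
1 -30 [0.34 0.71 2.14 4.02 1.38 1.35] elbow [0.24 0.19 0.64] wrist [0.38 0.24 0.08]
1 0 [-0.03  0.66  2.34  3.12  1.43  1.57] elbow [0.28 0.09 0.65] wrist [0.34 0.09 0.08]
1 30 [-0.41  0.67  2.28  2.2   1.46  1.73] elbow [ 0.29 -0.02  0.65] wrist [ 0.38 -0.05  0.08]
1 60 [-0.52  0.77  2.    1.57  1.57  1.95] elbow [ 0.32 -0.07  0.62] wrist [ 0.48 -0.16  0.08]
1 90 [-0.46  0.92  1.63  1.18  1.82  2.11] elbow [ 0.36 -0.07  0.57] wrist [ 0.63 -0.2   0.08]
1 120 [-0.33  1.11  1.25  0.89  2.14  2.15] elbow [ 0.41 -0.03  0.5 ] wrist [ 0.78 -0.16  0.08]
1 150 [-0.18  1.28  0.9   0.56  2.45  2.02] elbow [0.44 0.02 0.43] wrist [ 0.89 -0.05  0.08]
-1 -180
[... 409 characters left out ...]
w [0.26 0.24 0.6 ] wrist [0.48 0.35 0.08]
-1 -30 [ 0.34  0.71  2.14  4.02  1.38 -1.79] elbow [0.24 0.19 0.64] wrist [0.38 0.24 0.08]
-1 0 [-0.03  0.66  2.34  3.12  1.43 -1.57] elbow [0.28 0.09 0.65] wrist [0.34 0.09 0.08]
-1 30 [-0.41  0.67  2.28  2.2   1.46 -1.42] elbow [ 0.29 -0.02  0.65] wrist [ 0.38 -0.05  0.08]
-1 60 [-0.52  0.77  2.    1.57  1.57 -1.19] elbow [ 0.32 -0.07  0.62] wrist [ 0.48 -0.16  0.08]
-1 90 [-0.46  0.92  1.63  1.18  1.82 -1.03] elbow [ 0.36 -0.07  0.57] wrist [ 0.63 -0.2   0.08]
-1 120 [-0.33  1.11  1.25  0.89  2.14 -0.99] elbow [ 0.41 -0.03  0.5 ] wrist [ 0.78 -0.16  0.08]
-1 150 [-0.18  1.28  0.9   0.56  2.45 -1.12] elbow [0.44 0.02 0.43] wrist [ 0.89 -0.05  0.08]
```

```bash

T='[0,0,0,0,0,0.079,0,0,0,0,0,0.079,0,0,0,0,0,0.079,0,0,0,0,0,0.079,0,0,0,0,0,0.079]'; unset T
python3 -m handwheel '[-0.05,0.05,-0.06,0,0,0.079,-0.05,0.05,-0.06,0,0,0.079,-0.05,0.05,-0.06,0,0,0.079,-0.05,0.05,-0.06,0,0,0.079,-0.05,0.05,-0.06,0,0,0.079]' >/dev/null
python3 cap.py
python3 -m handwheel '[-0.05,0.05,-0.06,0,0,0.079,-0.05,0.05,-0.06,0,0,0.079,-0.05,0.05,-0.06,0,0,0.079,-0.05,0.05,-0.06,0,0,0.079,-0.05,0.05,-0.06,0,0,0.079]' >/dev/null
python3 -m handwheel '[0,0,0,0,0,0.079,0,0,0,0,0,0.079,0,0,0,0,0,0.079,0,0,0,0,0,0.079,0,0,0,0,0,0.079]' >/dev/null
python3 -m handwheel '[0,0,0,0,0,0.079,0,0,0,0,0,0.079,0,0,0,0,0,0.079,0,0,0,0,0,0.079,0,0,0,0,0,0.079]' >/dev/null
python3 -m handwheel '[0,0,0,0,0,0.079,0,0,0,0,0,0.079,0,0,0,0,0,0.079,0,0,0,0,0,0.079,0,0,0,0,0,0.079]' >/dev/null
python3 -m handwheel '[0,0,0,0,0,0.079,0,0,0,0,0,0.079,0,0,0,0,0,0.079,0,0,0,0,0,0.079,0,0,0,0,0,0.079]' >/dev/null
python3 -m handwheel '[0,0,0,0,0,0.079,0,0,0,0,0,0.079,0,0,0,0,0,0.079,0,0,0,0,0,0.079,0,0,0,0,0,0]' 
python3 cap.py
python3 -c "
from h import *
p,r,s=tcp();print(r.as_matrix().round(3))"
```

```text
2.8667 [0.4848 0.2196 0.2485] [ 2.350e-01 -2.700e-02  1.927e+00 -1.000e-03  1.244e+00  8.470e-01]
time: 5.37
eef_pos: [0.4478, 0.257, 0.204]
tcp_rot: [-0.649, 0.761, 0.0, -0.001]
contact_force: [-0.4, -0.0, 0.3]
opening: 1.003
finger_force: 0.0
5.3667 [0.4478 0.257  0.204 ] [ 3.250e-01 -2.100e-02  2.005e+00 -1.000e-03  1.160e+00 -2.658e+00]
[[-0.158 -0.987 -0.002]
 [-0.987  0.158 -0.001]
 [ 0.001  0.002 -1.   ]]
```

```bash

python3 -m handwheel '[-0.01,0,-0.15,0,0,0,-0.01,0,-0.15,0,0,0,-0.01,0,-0.15,0,0,0,0,0,-0.15,0,0,0,0,0,0,0,0,0]' 
python3 -m handwheel '[0,0,0,0,0,0,0,0,0,0,0,0,0,0,0,0,0,0,0,0,0,0,0,0,0,0,0,0,0,0]' 0 40
python3 -m handwheel '[0,0,0,0,0,0,0,0,0,0,0,0,0,0,0,0,0,0]'
python3 - <<'E'
from h import *
p,r,s=tcp();H=np.array([.4542,.3476]);d=p[:2]-H;print(d,np.hypot(*d),np.degrees(np.arctan2(d[1],d[0])))
a0=np.arctan2(d[1],d[0]);R=np.hypot(*d);o=p[:2]
for k in range(1,26):
    a=a0+k*1.75/25;n=H+R*np.array([np.cos(a),np.sin(a)]);print(k,((n-o)/.15).round(3));o=n
E
```

```text
time: 5.78
eef_pos: [0.4397, 0.2565, 0.1097]
tcp_rot: [-0.647, 0.762, 0.002, -0.005]
contact_force: [-1.8, -0.7, -1.5]
opening: 0.995
finger_force: 0.0
time: 6.2
eef_pos: [0.4438, 0.2596, 0.1166]
tcp_rot: [-0.649, 0.761, -0.0, 0.001]
contact_force: [-0.9, -0.2, 0.6]
opening: 0.296
finger_force: 0.0
time: 6.45
eef_pos: [0.4435, 0.2596, 0.1163]
tcp_rot: [-0.649, 0.76, -0.0, 0.001]
contact_force: [-1.9, -0.7, 5.1]
opening: 0.171
finger_force: 39.0
[-0.01065668 -0.08801489] 0.08865768574333041 -96.90366044617353
1 [ 0.041 -0.004]
2 [ 0.041 -0.001]
3 [0.041 0.002]
4 [0.041 0.005]
5 [0.041 0.008]
6 [0.04  0.011]
7 [0.039 0.014]
8 [0.038 0.016]
9 [0.037 0.019]
10 [0.035 0.021]
11 [0.034 0.024]
12 [0.032 0.026]
13 [0.03  0.028]
14 [0.028 0.03 ]
15 [0.026 0.032]
16 [0.024 0.034]
17 [0.021 0.036]
18 [0.019 0.037]
19 [0.016 0.038]
20 [0.013 0.039]
21 [0.01 0.04]
22 [0.008 0.041]
23 [0.005 0.041]
24 [0.002 0.041]
25 [-0.001  0.041]
```

```bash

python3 -m handwheel '[0.041,-0.004,0,0,0,0,0.041,-0.001,0,0,0,0,0.041,0.002,0,0,0,0,0.041,0.005,0,0,0,0,0.041,0.008,0,0,0,0]' | grep -v rot
python3 -m handwheel '[0.04,0.011,0,0,0,0,0.039,0.014,0,0,0,0,0.038,0.016,0,0,0,0,0.037,0.019,0,0,0,0,0.035,0.021,0,0,0,0]' | grep -v rot
python3 -m handwheel '[0.034,0.024,0,0,0,0,0.032,0.026,0,0,0,0,0.03,0.028,0,0,0,0,0.028,0.03,0,0,0,0,0.026,0.032,0,0,0,0]' | grep -v rot
```

```text
time: 6.87
eef_pos: [0.4739, 0.26, 0.1162]
contact_force: [-4.5, -4.3, 8.4]
opening: 0.174
finger_force: 39.6
time: 7.28
eef_pos: [0.5023, 0.273, 0.1161]
contact_force: [-2.5, -1.2, 7.3]
opening: 0.171
finger_force: 39.7
time: 7.7
eef_pos: [0.5246, 0.2943, 0.116]
contact_force: [-3.9, -3.0, 6.9]
opening: 0.176
finger_force: 39.7
```

```bash

python3 -m handwheel '[0.024,0.034,0,0,0,0,0.021,0.036,0,0,0,0,0.019,0.037,0,0,0,0,0.016,0.038,0,0,0,0,0.013,0.039,0,0,0,0]' | grep -v rot
python3 -m handwheel '[0.01,0.04,0,0,0,0,0.008,0.041,0,0,0,0,0.005,0.041,0,0,0,0,0.002,0.041,0,0,0,0,-0.001,0.041,0,0,0,0]' | grep -v rot
python3 -m handwheel '[0,0,0,0,0,0,0,0,0,0,0,0]' | grep -v rot
```

```text
time: 8.12
eef_pos: [0.5396, 0.3212, 0.116]
contact_force: [0.0, -5.6, 5.7]
opening: 0.169
finger_force: 38.9
time: 8.53
eef_pos: [0.5464, 0.3523, 0.1162]
contact_force: [10.9, -0.9, -1.8]
opening: 0.163
finger_force: 38.5
time: 8.7
eef_pos: [0.5465, 0.3532, 0.1162]
contact_force: [9.8, 0.2, -1.8]
opening: 0.161
finger_force: 38.7
```

```bash

python3 -m handwheel '[0,0,0,0,0,0,0,0,0,0,0,0,0,0,0,0,0,0,0,0,0.2,0,0,0,0,0,0.2,0,0,0]' 1 |grep -v rot
python3 -m handwheel '[0,0,0.15,0,0,0,-0.14,-0.12,0,0,0,0,-0.14,-0.12,0,0,0,0,-0.14,-0.12,0,0,0,0,-0.14,-0.12,0,0,0,0]' |grep -v rot
python3 -m handwheel '[-0.14,-0.15,0,0,0,0,0,0,0,0,0,0,0,0,0,0,0,0]' |grep -v rot
python3 cap.py w_cup
python3 - <<'E'
from h import *
m=load("w_cup");cv2.imwrite("pics/w_cup.png",cv2.resize(m["p"],(800,600)))
C=cloud(m);ok=m["d"]>0;hsv=cv2.cvtColor(m["p"],cv2.COLOR_BGR2HSV)
b=ok&np.all((C>[.36,.15,.04])&(C<[.56,.36,.079]),-1)
blue=b&(hsv[...,0]>105)&(hsv[...,0]<125)&(hsv[...,1]>120);u=np.array([.1488,.98886]);n=np.array([-u[1],u[0]])
a=C[blue];print("blue along",(a[:,:2]@u).min(),(a[:,:2]@u).max(),"top z",a[:,2].max(),len(a))
red=ok&((hsv[...,0]<6)|(hsv[...,0]>174))&(hsv[...,1]>150)&(C[...,2]>.075)&(C[...,2]<.1)&(C[...,0]>.38)&(C[...,1]>.2)
q=C[red];
if len(q)>20:print("bar",cv2.fitLine(q[:,:2].astype(np.float32),2,0,.01,.01).ravel())
E
```

```text
time: 9.12
eef_pos: [0.5394, 0.3516, 0.1718]
contact_force: [0.5, 0.5, 0.2]
opening: 0.858
finger_force: 0.0
time: 9.53
eef_pos: [0.4563, 0.2798, 0.1969]
contact_force: [-0.3, 0.1, 0.6]
opening: 0.995
finger_force: 0.0
time: 9.78
eef_pos: [0.4355, 0.2573, 0.1969]
contact_force: [0.8, 0.0, 0.7]
opening: 1.002
finger_force: 0.0
9.7833 [0.4355 0.2573 0.1969] [ 3.320e-01 -3.800e-02  2.035e+00  1.000e-03  1.145e+00 -2.651e+00]
blue along 0.3120660107782094 0.3224561882283261 top z 0.077973784260199 715
bar [ 0.9996013  -0.02823426  0.4989629   0.3429237 ]
```

View pics/w_cup.png

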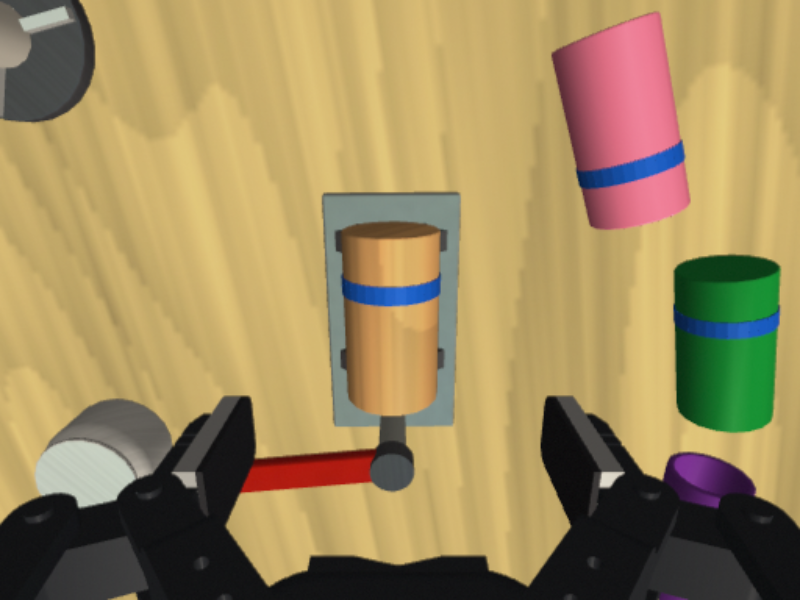

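The picture shows the bar swung clear, lying left from the post at (392,468). The cup is free in the cradle, with its closed end at (391,232) and the band at (391,290). I'll grasp it about 34 mm from the closed end.

```bash

python3 -m handwheel '[0.035,0.009,-0.2,0,0,0,0,0,-0.2,0,0,0,0,0,-0.2,0,0,0,0,0,-0.18,0,0,0,0,0,-0.1,0,0,0]' |grep -v rot
python3 -m handwheel '[0,0,-0.06,0,0,0,0,0,-0.04,0,0,0,0,0,0,0,0,0,0,0,0,0,0,0]' |grep -v rot
python3 -m handwheel '[0,0,0,0,0,0,0,0,0,0,0,0,0,0,0,0,0,0,0,0,0,0,0,0,0,0,0,0,0,0]' 0 45 |grep -v rot
python3 -m handwheel '[0,0,0,0,0,0,0,0,0,0,0,0]'
```

```text
time: 10.25
eef_pos: [0.4415, 0.2593, 0.0623]
contact_force: [-1.1, -0.2, -0.3]
opening: 1.001
finger_force: 0.0
time: 10.58
eef_pos: [0.4433, 0.2596, 0.0514]
contact_force: [-0.1, 0.5, 0.0]
opening: 0.999
finger_force: 0.0
time: 11.0
eef_pos: [0.4398, 0.2597, 0.052]
contact_force: [-9.5, 0.9, 11.2]
opening: 0.608
finger_force: 47.0
time: 11.17
eef_pos: [0.4397, 0.2597, 0.0519]
tcp_rot: [-0.649, 0.761, 0.003, -0.003]
contact_force: [-9.8, 1.7, 10.5]
opening: 0.605
finger_force: 47.0
```

```bash
python3 - <<'E'
from kin import *
R0=Ro.from_matrix(np.array([[-1,0,0],[0,1,0],[0,0,-1.]]))
for x in(.52,.56,.60,.632):
  for z in(.15,.18,.2,.25):
    q=np.array([-.0,.4,1.6,0,1.2,-1.58]);o=[]
    for t in(0,30,60,75,90):
        q,e=ik(np.array([x,.092,z]),Ro.from_euler("y",t,degrees=True)*R0,q);o.append((round(q[4],2),round(e,3)))
    print(x,z,o,q.round(2))
E
python3 -m handwheel '[0,0,0.1,0,0,0,0,0,0.2,0,0,0,0,0,0.25,0,0,0,0,0,0.25,0,0,0,0,0,0.1,0,0,0]'
```

```text
0.52 0.15 [(np.float64(1.05), np.float64(0.0)), (np.float64(1.57), np.float64(0.0)), (np.float64(2.04), np.float64(0.0)), (np.float64(2.26), np.float64(0.0)), (np.float64(2.46), np.float64(0.0))] [-0.01  1.04  1.22 -0.02  2.46 -1.58]
0.52 0.18 [(np.float64(1.11), np.float64(0.0)), (np.float64(1.62), np.float64(0.0)), (np.float64(2.08), np.float64(0.0)), (np.float64(2.29), np.float64(0.0)), (np.float64(2.48), np.float64(0.0))] [-0.01  0.99  1.23 -0.02  2.48 -1.58]
0.52 0.2 [(np.float64(1.15), np.float64(0.0)), (np.float64(1.65), np.float64(0.0)), (np.float64(2.11), np.float64(0.0)), (np.float64(2.31), np.float64(0.0)), (np.float64(2.51), np.float64(0.0))] [-0.01  0.96  1.24 -0.02  2.51 -1.59]
0.52 0.25 [(np.float64(1.24), np.float64(0.0)), (np.float64(1.73), np.float64(0.0)), (np.float64(2.18), np.float64(0.0)), (np.float64(2.38), np.float64(0.0)), (np.float64(2.56), np.float64(0.0))] [-0.01  0.89  1.26 -0.02  2.56 -1.59]
0.56 0.15 [(np.float64(1.06), np.float64(0.0)), (np.float64(1.6), np.float64(0.0)), (np.float64(2.09), np.float64(0.0)), (np.float64(2.32), np.float64(0.0)), (np.flo
[... 2085 characters left out ...]
(0.0)), (np.float64(2.69), np.float64(0.0))] [-0.01  1.24  0.79 -0.02  2.69 -1.59]
0.632 0.2 [(np.float64(1.18), np.float64(0.0)), (np.float64(1.74), np.float64(0.0)), (np.float64(2.26), np.float64(0.0)), (np.float64(2.49), np.float64(0.0)), (np.float64(2.71), np.float64(0.0))] [-0.01  1.21  0.8  -0.02  2.71 -1.59]
0.632 0.25 [(np.float64(1.26), np.float64(0.0)), (np.float64(1.82), np.float64(0.0)), (np.float64(2.32), np.float64(0.0)), (np.float64(2.55), np.float64(0.0)), (np.float64(2.75), np.float64(0.0))] [-0.01  1.14  0.82 -0.03  2.75 -1.59]
time: 11.58
eef_pos: [0.4448, 0.26, 0.1922]
tcp_rot: [-0.649, 0.76, -0.002, 0.005]
contact_force: [0.6, 0.3, -0.8]
opening: 0.607
finger_force: 48.3
```

```bash
python3 - <<'E'
from kin import *
def run(az,pos,q0,final=None,rev=1):
    f=np.radians(az);x=np.array([np.cos(f),np.sin(f),0]);z=np.array([0,0,-1.]);R0=Ro.from_matrix(np.c_[x,np.cross(z,x),z])
    ax=np.cross([0,0,-1.],x)   # rotates tool z from down to +x dir
    q=np.array(q0);m=0;e_=0;last=None;tr=[]
    for t in np.arange(0,91,5):
        q,e=ik(np.array(pos),Ro.from_rotvec(-ax*np.radians(t))*R0 if False else Ro.from_rotvec(ax*np.radians(t))*R0,q);e_=max(e_,e)
        if last is not None:m=max(m,np.abs(q-last).max())
        last=q;tr.append(q[3:].round(2))
    print(az,pos,"err",round(e_,3),"maxstep",round(m,2),q.round(2),tr[0],tr[6],tr[12],"wrist",fk(q,P,True)[2].round(2))
for pos in([.55,0,.25],[.6,.05,.25],[.632,.092,.25],[.55,.1,.25]):
    for az in(30,45,60,75,90):
        q1=np.arctan2(pos[1],pos[0])-.18
        run(az,pos,[q1,.0,1.9,0,1.2,q1-np.radians(az)+1.573])
E
```

```text
30 [0.55, 0, 0.25] err 0.07 maxstep 0.13 [-0.78  0.11  2.48  1.75  1.47 -1.03] [-0.    1.24  0.86] [0.52 0.93 0.38] [ 1.28  0.99 -0.39] wrist [ 0.31 -0.16  0.25]
45 [0.55, 0, 0.25] err 0.0 maxstep 0.11 [-0.8   0.2   2.36  1.56  1.58 -0.99] [-0.    1.24  0.6 ] [0.57 1.07 0.08] [ 1.17  1.22 -0.52] wrist [ 0.34 -0.21  0.25]
60 [0.55, 0, 0.25] err 0.0 maxstep 0.1 [-0.78  0.33  2.18  1.36  1.72 -0.95] [-0.    1.24  0.34] [ 0.57  1.2  -0.16] [ 1.05  1.4  -0.62] wrist [ 0.4  -0.25  0.25]
75 [0.55, 0, 0.25] err 0.0 maxstep 0.09 [-0.72  0.45  2.    1.2   1.86 -0.93] [-0.    1.24  0.08] [ 0.53  1.32 -0.37] [ 0.93  1.56 -0.71] wrist [ 0.47 -0.28  0.25]
90 [0.55, 0, 0.25] err 0.0 maxstep 0.09 [-0.65  0.56  1.82  1.06  2.   -0.93] [-0.    1.24 -0.18] [ 0.47  1.43 -0.57] [ 0.81  1.71 -0.8 ] wrist [ 0.55 -0.29  0.25]
30 [0.6, 0.05, 0.25] err 0.0 maxstep 0.16 [-0.56  0.12  2.45  1.99  1.32 -1.06] [0.   1.25 0.96] [0.49 0.85 0.52] [ 1.38  0.83 -0.37] wrist [ 0.35 -0.1   0.25]
45 [0.6, 0.05, 0.25] err 0.0 maxstep 0.12 [-0.62  0.24  2.31  1.7   1.48 -0.98] [0.   1.25 0.7 ] [0.56 0.99 0.2 ] [ 1.25  1.08
[... 1470 characters left out ...]
 0.63] [ 1.32  0.79 -0.25] wrist [ 0.33 -0.09  0.23]
45 [0.55, 0.1, 0.25] err 0.0 maxstep 0.12 [-0.59  0.12  2.45  1.74  1.47 -1.01] [0.   1.24 0.78] [0.54 0.97 0.28] [ 1.26  1.05 -0.43] wrist [ 0.34 -0.11  0.25]
60 [0.55, 0.1, 0.25] err 0.0 maxstep 0.1 [-0.6   0.25  2.29  1.51  1.62 -0.97] [0.   1.24 0.52] [0.57 1.11 0.01] [ 1.14  1.27 -0.55] wrist [ 0.4  -0.15  0.25]
75 [0.55, 0.1, 0.25] err 0.0 maxstep 0.09 [-0.57  0.38  2.11  1.32  1.76 -0.94] [0.   1.24 0.26] [ 0.56  1.23 -0.22] [ 1.02  1.44 -0.64] wrist [ 0.47 -0.18  0.25]
90 [0.55, 0.1, 0.25] err 0.0 maxstep 0.09 [-0.51  0.5   1.92  1.17  1.9  -0.92] [ 0.    1.24 -0.  ] [ 0.52  1.35 -0.43] [ 0.89  1.6  -0.73] wrist [ 0.55 -0.19  0.25]
```

```bash

python3 -m handwheel '[0.083,-0.075,0.026,0,0,-0.079,0.083,-0.075,0.026,0,0,-0.079,0.083,-0.075,0.026,0,0,-0.079,0.083,-0.075,0.026,0,0,-0.079,0.083,-0.075,0.026,0,0,-0.079]' >/dev/null
python3 -m handwheel '[0.083,-0.075,0.026,0,0,-0.079,0.083,-0.075,0.026,0,0,-0.079,0.083,-0.075,0.026,0,0,-0.079,0.083,-0.075,0.026,0,0,-0.079,0.083,-0.075,0.026,0,0,-0.079]' >/dev/null
python3 -m handwheel '[0.083,-0.075,0.026,0,0,-0.079,0.083,-0.075,0.026,0,0,-0.079,0.083,-0.075,0.026,0,0,-0.079,0.083,-0.075,0.026,0,0,-0.079,0.083,-0.075,0.026,0,0,-0.079]' >/dev/null
python3 -m handwheel '[0,0,0,0,0,-0.079,0,0,0,0,0,-0.079,0,0,0,0,0,-0.079,0,0,0,0,0,-0.079,0,0,0,0,0,-0.079]' >/dev/null
python3 -m handwheel '[0,0,0,0,0,-0.079,0,0,0,0,0,-0.079,0,0,0,0,0,-0.079,0,0,0,0,0,-0.079,0,0,0,0,0,-0.079]' >/dev/null
python3 -m handwheel '[0,0,0,0,0,-0.079,0,0,0,0,0,-0.079,0,0,0,0,0,-0.079,0,0,0,0,0,-0.079,0,0,0,0,0,-0.079]' >/dev/null
python3 -m handwheel '[0,0,0,0,0,-0.079,0,0,0,0,0,-0.079,0,0,0,0,0,-0.038,0,0,0,0,0,0]' 
python3 cap.py
python3 - <<'E'
from h import *
p,r,s=tcp();M=r.as_matrix();print(M.round(3));x=M[:,0];ax=np.cross([0,0,-1],x);print(ax.round(3))
E
```

```text
time: 14.42
eef_pos: [0.6289, 0.0903, 0.2444]
tcp_rot: [0.966, 0.259, 0.0, -0.0]
contact_force: [0.1, 0.4, -0.7]
opening: 0.605
finger_force: 48.2
14.4167 [0.6289 0.0903 0.2444] [-0.017  0.205  1.685  0.     1.251  1.031]
[[ 0.866  0.5    0.   ]
 [ 0.5   -0.866  0.   ]
 [ 0.     0.    -1.   ]]
[ 0.5   -0.866  0.   ]
```

```bash

python3 -m handwheel '[0,0,0,0.02,-0.0346,0,0,0,0,0.02,-0.0346,0,0,0,0,0.02,-0.0346,0,0,0,0,0.02,-0.0346,0,0,0,0,0.02,-0.0346,0]' >/dev/null
python3 cap.py
python3 -m handwheel '[0,0,0,0.02,-0.0346,0,0,0,0,0.02,-0.0346,0,0,0,0,0.02,-0.0346,0,0,0,0,0.02,-0.0346,0,0,0,0,0.02,-0.0346,0]' >/dev/null
python3 cap.py
python3 -m handwheel '[0,0,0,0.02,-0.0346,0,0,0,0,0.02,-0.0346,0,0,0,0,0.02,-0.0346,0,0,0,0,0.02,-0.0346,0,0,0,0,0.02,-0.0346,0]' 
python3 cap.py
python3 kin.py
```

```text
14.8333 [0.629  0.0903 0.2447] [-0.082  0.07   1.857  0.218  0.963  0.86 ]
15.25 [0.6288 0.0903 0.2447] [-0.155 -0.029  2.02   0.592  0.724  0.524]
time: 15.67
eef_pos: [0.6289, 0.0902, 0.2447]
tcp_rot: [0.86, 0.232, 0.44, -0.117]
contact_force: [1.5, 1.0, -0.4]
opening: 0.605
finger_force: 48.2
15.6667 [0.6289 0.0902 0.2447] [-0.224 -0.068  2.16   1.203  0.631 -0.055]
[0.2405 0.4429 0.0207 0.5725 0.2303 0.1009 0.    ] 0.012803043522136015
[-0.    -0.     1.571]
[-0.     0.     1.571]
[-0.     0.     1.571]
[0.    0.    1.571]
[-0.     0.     1.571]
[-0.     0.     1.571]
[-0.    -0.     1.571]
[ 0.    -0.     1.571]
[-0.     0.     1.571]
[0.    0.    1.571]
[ 0.    -0.     1.571]
[-0.     0.     1.571]
```

```bash
sed -i 's/^P=.*/P=[.2405,.4429,.0207,.5725,.2303,.1009,0]/' kin.py; python3 - <<'E'
from kin import *
q0=np.array([-.224,-.068,2.16,1.203,.631,-.055])
x=np.array([np.cos(np.pi/6),.5,0]);R0=Ro.from_matrix(np.c_[x,np.cross([0,0,-1.],x),[0,0,-1.]])
q=q0
for t in(56,60,65,70,75,80,85,90):
    q,e=ik(np.array([.629,.09,.245]),Ro.from_rotvec(np.array([.5,-.866,0])*np.radians(t))*R0,q);print(t,q.round(2),round(e,4))
for z in(.2,.15,.1,.083):
    q,e=ik(np.array([.633,.092,z]),Ro.from_rotvec(np.array([.5,-.866,0])*np.radians(90))*R0,q);print(z,q.round(2),round(e,4),fk(q,P,True)[2].round(3))
E
```

```text
56 [-0.23 -0.07  2.17  1.27  0.64 -0.12] 0.0
60 [-0.24 -0.06  2.2   1.42  0.65 -0.26] 0.0
65 [-0.26 -0.05  2.22  1.59  0.69 -0.43] 0.0
70 [-0.27 -0.04  2.25  1.75  0.75 -0.58] 0.0
75 [-0.28 -0.01  2.27  1.88  0.82 -0.7 ] 0.0
80 [-0.29  0.02  2.28  2.    0.9  -0.81] 0.0
85 [-0.29  0.06  2.29  2.09  0.99 -0.9 ] 0.0
90 [-0.3   0.11  2.29  2.17  1.09 -0.98] 0.0
0.2 [-0.29  0.22  2.28  2.22  1.15 -1.08] 0.0 [ 0.434 -0.023  0.2  ]
0.15 [-0.29  0.35  2.26  2.26  1.22 -1.17] 0.0 [ 0.434 -0.023  0.15 ]
0.1 [-0.29  0.49  2.23  2.29  1.29 -1.26] 0.0 [ 0.434 -0.023  0.1  ]
0.083 [-0.29  0.54  2.22  2.29  1.31 -1.28] 0.0 [ 0.434 -0.023  0.083]
```

```bash

python3 -m handwheel '[0,0,0,0.02,-0.0346,0,0,0,0,0.02,-0.0346,0,0,0,0,0.02,-0.0346,0,0,0,0,0.02,-0.0346,0,0,0,0,0.02,-0.0346,0]' >/dev/null
python3 -m handwheel '[0,0,0,0.02,-0.0346,0,0,0,0,0.02,-0.0346,0,0,0,0,0.02,-0.0346,0,0,0,0,0.02,-0.0346,0,0,0,0,0.02,-0.0346,0]' >/dev/null
python3 -m handwheel '[0,0,0,0,0,0,0,0,0,0,0,0]' 
python3 cap.py
python3 - <<'E'
from h import *
p,r,s=tcp();M=r.as_matrix();print(M.round(4))
# cup axis: TCP + 2mm along tool z; correction to peg
a=p+.002*M[:,2];print("axis",a.round(4),"corr units",((np.array([.6317,.0922])-a[:2])/.15).round(3))
v=grab("scene","s_cup");g=grab("top","t_cup")
c=proj(v,p).astype(int);print(c)
w=v["p"][max(c[1]-100,0):c[1]+100,max(c[0]-120,0):c[0]+120];cv2.imwrite("pics/s_cup.png",cv2.resize(w,None,fx=3,fy=3,interpolation=2))
for vv in(v,g):print(proj(vv,[.6317,.0922,.09]),proj(vv,a+[0,0,-.065]))
# cup axis in the scene cloud: points on light wood
C=cloud(v);hsv=cv2.cvtColor(v["p"],cv2.COLOR_BGR2HSV)
b=(v["d"]>0)&np.all((C>[.59,.05,.17])&(C<[.68,.14,.285]),-1)&(hsv[...,1]>70)&(hsv[...,2]>90);q=C[b];print(len(q),q[:,2].min(),q[:,2].max())
from scipy.optimize import least_squares
def f(x):
    d=np.array([x[2],x[3],1.]);d/=np.linalg.norm(d);o=np.array([x[0],x[1],.23]);return np.linalg.norm(np.cross(q-o,d),axis=1)-.027
s=least_squares(f,[a[0],a[1],0,0],loss="soft_l1",f_scale=.001);print("fit",s.x.round(4),s.cost)
E
```

```text
time: 16.67
eef_pos: [0.6289, 0.0904, 0.2432]
tcp_rot: [0.684, 0.184, 0.681, -0.183]
contact_force: [-0.5, 0.1, -0.6]
opening: 0.606
finger_force: 48.3
16.6667 [0.6289 0.0904 0.2432] [-0.295  0.107  2.294  2.172  1.088 -0.981]
[[ 3.800e-03  5.005e-01  8.658e-01]
 [ 2.500e-03 -8.658e-01  5.005e-01]
 [ 1.000e+00  3.000e-04 -4.500e-03]]
axis [0.6306 0.0914 0.2432] corr units [0.007 0.006]
[244 191]
[245.76263558 229.560772  ] [245.16678687 208.57402388]
[251.88247103 162.19145156] [252.3432613 157.9715604]
662 0.17937336566329376 0.28317027893651864
fit [ 6.283e-01  9.200e-02 -5.000e-04  1.420e-02] 0.0025248704215164205
```

View pics/s_cup.png

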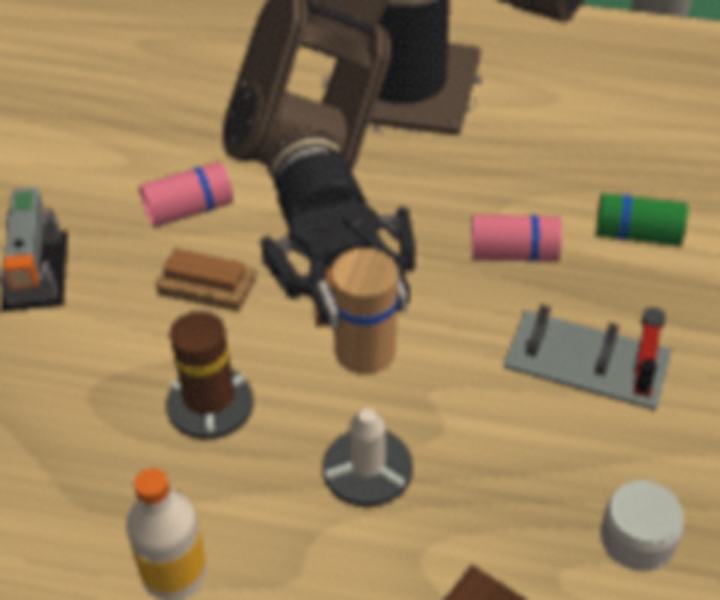

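```bash
python3 - <<'E'
from kin import *
q0=np.array([-.295,.107,2.294,2.172,1.088,-.981])
for ph in(30,25,20,15):
    f=np.radians(ph);z=np.array([np.cos(f),np.sin(f),0]);x=np.array([0,0,1.]);R=Ro.from_matrix(np.c_[x,np.cross(z,x),z])
    q=q0
    for h in(.24,.16,.083):
        q,e=ik(np.array([.631,.0915,h]),R,q)
        Rw=Ro.from_euler("z",q[0])*Ro.from_euler("y",q[1]+q[2])*Ro.from_euler("z",q[3]);w=fk(q,P,True)[2]
        print(ph,h,q.round(2),round(e,4),"wrist",w.round(3),"j5axis",Rw.apply([0,1,0]).round(2))
from h import *
m=load("w_mid");C=cloud(m);ok=m["d"]>0
for n,lo,hi in(("sander/offcut",[.33,-.25,.012],[.5,.03,.06]),("pink",[.3,.1,.02],[.40,.24,.07])):
    b=(ok&np.all((C>lo)&(C<hi),-1)).astype(np.uint8);k,L,S,_=cv2.connectedComponentsWithStats(b)
    for i in range(1,k):
        if S[i,4]>80:q=C[L==i];print(n,q.min(0).round(3),q.max(0).round(3),S[i,4])
v=load("s_cup");C=cloud(v);q=C[(v["d"]>0)&np.all((C>[.59,.05,.03])&(C<[.68,.14,.07]),-1)]
s=least_squares(lambda x:np.hypot(q[:,0]-x[0],q[:,1]-x[1])-.017,[.63,.09],loss="soft_l1",f_scale=.001);print("peg in scene",s.x,len(q))
E
```

```text
30 0.24 [-0.29  0.12  2.29  2.18  1.09 -0.99] 0.0 wrist [ 0.432 -0.024  0.24 ] j5axis [ 0.42 -0.73  0.55]
30 0.16 [-0.29  0.32  2.27  2.25  1.21 -1.16] 0.0 wrist [ 0.432 -0.024  0.16 ] j5axis [ 0.46 -0.79  0.4 ]
30 0.083 [-0.29  0.53  2.22  2.29  1.31 -1.29] 0.0 wrist [ 0.432 -0.024  0.083] j5axis [ 0.48 -0.83  0.28]
25 0.24 [-0.26  0.1   2.31  2.3   1.03 -1.05] 0.0 wrist [ 0.422 -0.006  0.24 ] j5axis [ 0.37 -0.79  0.49]
25 0.16 [-0.26  0.31  2.29  2.37  1.17 -1.21] 0.0 wrist [ 0.422 -0.006  0.16 ] j5axis [ 0.4  -0.85  0.36]
25 0.083 [-0.26  0.52  2.25  2.42  1.29 -1.33] 0.0 wrist [ 0.422 -0.006  0.083] j5axis [ 0.41 -0.88  0.24]
20 0.24 [-0.22  0.09  2.33  2.44  0.97 -1.13] 0.0 wrist [0.415 0.013 0.24 ] j5axis [ 0.31 -0.85  0.43]
20 0.16 [-0.22  0.3   2.31  2.51  1.13 -1.27] 0.0 wrist [0.415 0.013 0.16 ] j5axis [ 0.33 -0.9   0.3 ]
20 0.083 [-0.22  0.52  2.26  2.55  1.27 -1.37] 0.0 wrist [0.415 0.013 0.083] j5axis [ 0.34 -0.92  0.2 ]
15 0.24 [-0.17  0.07  2.34  2.59  0.92 -1.21] 0.0 wrist [0.409 0.032 0.24 ] j5axis [ 0.24 -0.91  0.35]
15 0.16 [-0.17  0.29  2.32  2.65  1.1  -1.33] 0.0 wrist [0.409 0.032 0.16 ] j5axis [ 0.25 -0.94  0.24]
15 0.083 [-0.17  0.51  2.27  2.68  1.25 -1.42] 0.0 wrist [0.409 0.032 0.083] j5axis [ 0.26 -0.95  0.15]
sander/offcut [ 0.378 -0.009  0.012] [0.46  0.03  0.023] 898
sander/offcut [ 0.396 -0.19   0.012] [ 0.457 -0.087  0.039] 2487
pink [0.3   0.144 0.02 ] [0.336 0.24  0.054] 2103
peg in scene [0.62809196 0.09169818] 90
```

```bash

python3 -m handwheel '[0,0,0,0,0,-0.042,0,0,0,0,0,-0.042,0,0,0,0,0,-0.042,0,0,0,0,0,-0.042,0,0,-0.1,0,0,0]' >/dev/null
python3 -m handwheel '[0,0,-0.1,0,0,0,0,0,-0.1,0,0,0,0,0,-0.1,0,0,0,0,0,-0.1,0,0,0,0,0,0,0,0,0]'
python3 -m handwheel '[0,0,-0.05,0,0,0,0,0,-0.05,0,0,0,0,0,-0.05,0,0,0,0,0,-0.05,0,0,0,0,0,0,0,0,0]'
python3 - <<'E'
from h import *
p,r,s=tcp();M=r.as_matrix();print(M.round(4),p,s["contact_force"],s["wrist_torque"])
E
```

```text
time: 17.6
eef_pos: [0.6285, 0.0905, 0.1668]
tcp_rot: [0.703, 0.092, 0.699, -0.092]
contact_force: [-1.0, -0.0, -2.2]
opening: 0.605
finger_force: 48.3
time: 18.02
eef_pos: [0.6287, 0.0904, 0.1375]
tcp_rot: [0.703, 0.092, 0.7, -0.092]
contact_force: [0.3, 0.3, -0.6]
opening: 0.603
finger_force: 48.3
[[ 4.100e-03  2.572e-01  9.663e-01]
 [ 4.000e-04 -9.663e-01  2.572e-01]
 [ 1.000e+00 -7.000e-04 -4.100e-03]] [0.62866293 0.09037777 0.13748289] [ 0.32350496  0.30351438 -0.58284005] [-0.09424331  0.63129153  0.01566669]
```

```bash

python3 -m handwheel '[0,0,-0.06,0,0,0,0,0,-0.06,0,0,0,0,0,-0.06,0,0,0,0,0,-0.06,0,0,0,0,0,-0.04,0,0,0]' |grep -v rot
python3 -m handwheel '[0,0,-0.02,0,0,0,0,0,-0.01,0,0,0,0,0,0,0,0,0]' |grep -v rot
python3 -m handwheel '[0,0,-0.01,0,0,0,0,0,-0.01,0,0,0,0,0,0,0,0,0]' |grep -v rot
```

```text
time: 18.43
eef_pos: [0.6291, 0.0903, 0.0965]
contact_force: [0.4, -0.6, -1.5]
opening: 0.609
finger_force: 48.3
time: 18.68
eef_pos: [0.6292, 0.0903, 0.0926]
contact_force: [-0.1, 0.4, -0.9]
opening: 0.61
finger_force: 48.3
time: 18.93
eef_pos: [0.6292, 0.0903, 0.0899]
contact_force: [0.1, -0.2, -1.6]
opening: 0.608
finger_force: 48.3
```

```bash

for i in 1 2; do :; done
python3 -m handwheel '[0,0,-0.012,0,0,0,0,0,-0.012,0,0,0,0,0,0,0,0,0]' |grep -E 'eef|contact'
python3 -m handwheel '[0,0,-0.012,0,0,0,0,0,0,0,0,0]' |grep -E 'eef|contact'
python3 -m handwheel '[0,0,-0.008,0,0,0,0,0,0,0,0,0]' |grep -E 'eef|contact'
```

```text
eef_pos: [0.629, 0.0904, 0.0858]
contact_force: [-0.6, 0.1, -0.7]
eef_pos: [0.629, 0.0903, 0.084]
contact_force: [0.2, 1.0, -1.6]
eef_pos: [0.629, 0.0904, 0.0828]
contact_force: [-0.3, 0.3, -1.4]
```

```bash

python3 -m handwheel '[0,0,-0.005,0,0,0,0,0,0,0,0,0]' |grep -E 'eef|contact'
python3 -m handwheel '[0,0,-0.005,0,0,0,0,0,0,0,0,0]' |grep -E 'eef|contact'
python3 -m handwheel '[0,0,-0.005,0,0,0,0,0,0,0,0,0]' |grep -E 'eef|contact'
```

```text
eef_pos: [0.6291, 0.0903, 0.0823]
contact_force: [-0.5, -0.2, -0.8]
eef_pos: [0.6292, 0.0903, 0.0822]
contact_force: [-1.8, 0.5, 1.0]
eef_pos: [0.6293, 0.0903, 0.0821]
contact_force: [-4.4, -0.6, 4.4]
```

```bash

python3 -m handwheel '[0,0,0.005,0,0,0,0,0,0,0,0,0,0,0,0,0,0,0,0,0,0,0,0,0,0,0,0,0,0,0]' 1 |grep -v rot
python3 -m handwheel '[0,0,0,0,0,0,0,0,0.02,0,0,0,0,0,0.05,0,0,0,0,0,0.1,0,0,0,0,0,0.15,0,0,0]' |grep -v rot
python3 -m handwheel '[0,0,0.15,0,0,0,0,0,0.15,0,0,0,0,0,0.15,0,0,0,0,0,0.15,0,0,0]' |grep -v rot
python3 - <<'E'
from h import *
from scipy.optimize import least_squares
v=grab("scene","s_put");c=proj(v,[.6317,.0922,.07]).astype(int)
w=v["p"][c[1]-75:c[1]+75,c[0]-100:c[0]+100];cv2.imwrite("pics/s_put.png",cv2.resize(w,None,fx=4,fy=4,interpolation=2))
C=cloud(v);hsv=cv2.cvtColor(v["p"],cv2.COLOR_BGR2HSV)
b=(v["d"]>0)&np.all((C>[.58,.04,.03])&(C<[.68,.14,.14]),-1)&(hsv[...,1]>60);q=C[b]
def f(x):
    d=np.array([x[2],x[3],1.]);d/=np.linalg.norm(d);return np.linalg.norm(np.cross(q-[x[0],x[1],.07],d),axis=1)-.027
q=q[q[:,2]<q[:,2].max()-.012];s=least_squares(f,[.63,.09,0,0],loss="soft_l1",f_scale=.001);print("fit",s.x.round(4),C[b][:,2].max(),len(q))
E
```

```text
time: 20.43
eef_pos: [0.6291, 0.0903, 0.0814]
contact_force: [0.4, 0.3, 0.5]
opening: 1.001
finger_force: 0.0
time: 20.85
eef_pos: [0.6284, 0.0904, 0.1285]
contact_force: [0.3, 0.3, 0.2]
opening: 1.004
finger_force: 0.0
time: 21.18
eef_pos: [0.6287, 0.0904, 0.2213]
contact_force: [-0.3, -0.0, 0.3]
opening: 1.002
finger_force: 0.0
fit [0.6287 0.0911 0.008  0.0044] 0.12278467664769631 285
```

View pics/s_put.png

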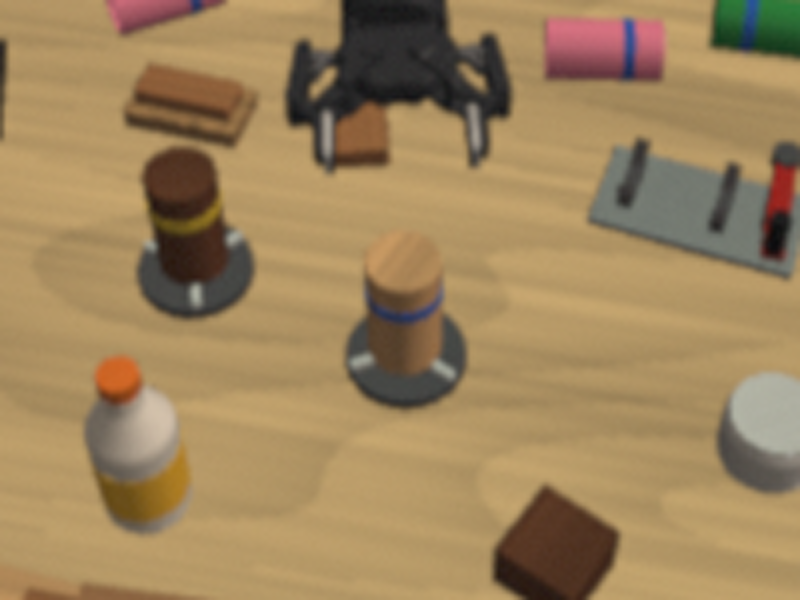

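The picture shows the cup standing upright on the stand at (403,300), blue band up and rim on the ribs, and the keeper open on the right. Next I'll turn the tool back down and go to the scanner.

```bash

python3 -m handwheel '[0,0,0,0,0,0.042,0,0,0,0,0,0.042,0,0,0,0,0,0.042,0,0,0,0,0,0.042,0,0,0.05,0,0,0]' |grep -E 'eef'
python3 -m handwheel '[0,0,0,-0.02,0.0346,0,0,0,0,-0.02,0.0346,0,0,0,0,-0.02,0.0346,0,0,0,0,-0.02,0.0346,0,0,0,0,-0.02,0.0346,0]' >/dev/null
python3 -m handwheel '[0,0,0,-0.02,0.0346,0,0,0,0,-0.02,0.0346,0,0,0,0,-0.02,0.0346,0,0,0,0,-0.02,0.0346,0,0,0,0,-0.02,0.0346,0]' >/dev/null
python3 -m handwheel '[0,0,0,-0.02,0.0346,0,0,0,0,-0.02,0.0346,0,0,0,0,-0.02,0.0346,0,0,0,0,-0.02,0.0346,0,0,0,0,-0.02,0.0346,0]' >/dev/null
python3 -m handwheel '[0,0,0,-0.02,0.0346,0,0,0,0,-0.02,0.0346,0,0,0,0,-0.02,0.0346,0,0,0,0,-0.02,0.0346,0,0,0,0,-0.02,0.0346,0]' >/dev/null
python3 -m handwheel '[0,0,0,-0.02,0.0346,0,0,0,0,-0.02,0.0346,0,0,0,0,-0.02,0.0346,0,0,0,0,-0.02,0.0346,0,0,0,0,-0.02,0.0346,0]' 
python3 -c "
from h import *
p,r,s=tcp();print(r.as_matrix().round(4),s['qpos'].round(2))"
```

```text
eef_pos: [0.6296, 0.0888, 0.2268]
time: 23.73
eef_pos: [0.6288, 0.0916, 0.2281]
tcp_rot: [0.966, 0.26, 0.0, -0.0]
contact_force: [0.8, -0.2, -0.7]
opening: 1.001
finger_force: 0.0
[[ 8.653e-01  5.013e-01 -1.000e-04]
 [ 5.013e-01 -8.653e-01  4.000e-04]
 [ 1.000e-04 -4.000e-04 -1.000e+00]] [-0.01  0.22  1.7   0.    1.22  1.03]
```

```bash

python3 -m handwheel '[-0.103,-0.239,0,0,0,-0.0092,-0.103,-0.239,0,0,0,-0.0092,-0.103,-0.239,0,0,0,-0.0092,-0.103,-0.239,0,0,0,-0.0092,-0.103,-0.239,0,0,0,-0.0092]' >/dev/null
python3 -m handwheel '[-0.103,-0.239,0,0,0,-0.0092,-0.103,-0.239,0,0,0,-0.0092,-0.103,-0.239,0,0,0,-0.0092,-0.103,-0.239,0,0,0,-0.0092,-0.103,-0.239,0,0,0,-0.0092]' >/dev/null
python3 -m handwheel '[-0.103,-0.239,0,0,0,-0.0092,-0.103,-0.239,0,0,0,-0.0092,0,0,0,0,0,0,0,0,0,0,0,0]' |grep -E 'time|eef'
python3 cap.py w_s2
python3 - <<'E'
from h import *
v=load("w_s2");C=cloud(v);ok=v["d"]>0
q=C[ok&np.all((C>[.35,-.42,.068])&(C<[.53,-.25,.08]),-1)];R=cv2.minAreaRect((q[:,:2]*1000).astype(np.float32));print(len(q),q[:,2].mean(),R)
p,r,s=tcp();M=r.as_matrix();print(np.degrees(np.arctan2(M[1,0],M[0,0])),((np.array(R[0])/1000-p[:2])/.15).round(3),p)
E
```

```text
time: 24.9
eef_pos: [0.4432, -0.3407, 0.2276]
24.9 [ 0.4432 -0.3407  0.2276] [-0.838  0.051  1.887  0.002  1.202  0.385]
4531 0.07268973970277663 ((442.94281005859375, -339.3351745605469), (129.06253051757812, 30.018667221069336), 20.141155242919922)
20.0395968098409 [-0.005  0.001] [ 0.44370103 -0.33946746  0.22739982]
```

```bash

python3 -m handwheel '[-0.003,0.001,-0.22,0,0,0,0,0,-0.22,0,0,0,0,0,-0.22,0,0,0,0,0,-0.22,0,0,0,0,0,-0.12,0,0,0]' |grep -v rot
python3 -m handwheel '[0,0,-0.08,0,0,0,0,0,-0.05,0,0,0,0,0,0,0,0,0,0,0,0,0,0,0]' |grep -v rot
python3 -m handwheel '[0,0,0,0,0,0,0,0,0,0,0,0,0,0,0,0,0,0,0,0,0,0,0,0,0,0,0,0,0,0]' 0 50 |grep -v rot
python3 -m handwheel '[0,0,0,0,0,0,0,0,0,0,0,0,0,0,0,0,0,0]'
python3 cap.py
```

```text
time: 25.37
eef_pos: [0.4426, -0.3356, 0.0733]
contact_force: [-0.7, 0.4, 0.3]
opening: 1.001
finger_force: 0.0
time: 25.7
eef_pos: [0.4442, -0.3397, 0.0586]
contact_force: [-0.3, -0.9, -0.2]
opening: 0.997
finger_force: 0.0
time: 26.12
eef_pos: [0.4435, -0.3401, 0.0585]
contact_force: [1.0, -1.0, -1.4]
opening: 0.346
finger_force: 49.9
time: 26.37
eef_pos: [0.4435, -0.3401, 0.0584]
tcp_rot: [0.985, 0.174, 0.0, 0.0]
contact_force: [-0.9, 1.7, 5.0]
opening: 0.343
finger_force: 50.6
26.3667 [ 0.4435 -0.3401  0.0584] [-0.836  0.273  1.983  0.     0.885  0.384]
```

```bash

python3 -m handwheel '[0,0,0.1,0,0,0,0,0,0.2,0,0,0,0,0,0.22,0,0,0,0,0,0.22,0,0,0,0,0,0.2,0,0,0]' |grep -E 'eef|cont|fing'
python3 -m handwheel '[0.034,0.232,0,0,0,0,0.034,0.232,0,0,0,0,0.034,0.232,0,0,0,0,0.034,0.232,0,0,0,0,0.034,0.232,0,0,0,0]' |grep -E eef
python3 -m handwheel '[0.034,0.232,0,0,0,0,0.034,0.232,0,0,0,0,0.034,0.232,0,0,0,0,0.034,0.232,0,0,0,0,0.034,0.232,0,0,0,0]' |grep -E eef
python3 -m handwheel '[0.034,0.232,0,0,0,0,0,0,-0.15,0,0,0,0,0,-0.15,0,0,0,0,0,-0.15,0,0,0,0,0,-0.15,0,0,0]' |grep -E eef
python3 -m handwheel '[0,0,-0.1,0,0,0,0,0,-0.04,0,0,0,0,0,0,0,0,0,0,0,0,0,0,0]'
python3 cap.py w_aim
python3 - <<'E'
from h import *
p,r,s=tcp();M=r.as_matrix();x=M[:,0];L=p+.065*x+[0,0,-.0014]
B=np.array([.631,.0915,.088]);d=B-L;print("lens",L.round(4),"dist",np.linalg.norm(d[:2]),"bearing err deg",np.degrees(np.arctan2(d[1],d[0])-np.arctan2(x[1],x[0])),"pitch",np.degrees(x[2]),"dz",d[2])
v=load("w_aim");cv2.imwrite("pics/w_aim.png",cv2.resize(v["p"],(800,600)))
C=cloud(v);ok=v["d"]>0;hsv=cv2.cvtColor(v["p"],cv2.COLOR_BGR2HSV)
q=C[ok&np.all((C>[.59,.05,.05])&(C<[.68,.13,.122]),-1)&(hsv[...,1]>60)]
b=C[ok&np.all((C>[.57,.05,.05])&(C<[.68,.13,.122]),-1)&(hsv[...,0]>105)&(hsv[...,0]<125)&(hsv[...,1]>120)]
from scipy.optimize import least_squares
t=q[q[:,2]>q[:,2].max()-.006];print("cup top",cv2.minEnclosingCircle((t[:,:2]*1000).astype(np.float32)),t[:,2].mean(),len(t));print("band",b.mean(0) if len(b) else 0,b[:,2].min(),b[:,2].max())
s_=C[ok&np.all((C>[.42,-.02,.095])&(C<[.60,.10,.112]),-1)];print("scannertop",cv2.minAreaRect((s_[:,:2]*1000).astype(np.float32)),s_[:,2].mean())
E
```

```text
eef_pos: [0.4428, -0.3393, 0.1991]
contact_force: [1.4, -1.2, -1.2]
finger_force: 49.8
eef_pos: [0.468, -0.1639, 0.1974]
eef_pos: [0.4935, 0.0101, 0.1975]
eef_pos: [0.4985, 0.0437, 0.1067]
time: 28.37
eef_pos: [0.4993, 0.043, 0.0875]
tcp_rot: [0.985, 0.175, -0.0, -0.0]
contact_force: [-0.1, 0.7, -1.6]
opening: 0.344
finger_force: 50.1
28.3667 [0.4993 0.043  0.0875] [-0.117  0.108  2.113 -0.     0.921  1.103]
lens [0.561  0.0653 0.0871] dist 0.07470392279343598 bearing err deg 0.4493263099180072 pitch 0.07239375361793379 dz 0.0009487049613514098
cup top ((607.6112060546875, 82.70445251464844), 6.525961399078369) 0.06333818095712937 80Traceback (most recent call last):
  File "<stdin>", line 9, in <module>
    return umr_minimum(a, axis, None, out, keepdims, initial, where)
ValueError: zero-size array to reduction operation minimum which has no identity
```

View pics/w_aim.png

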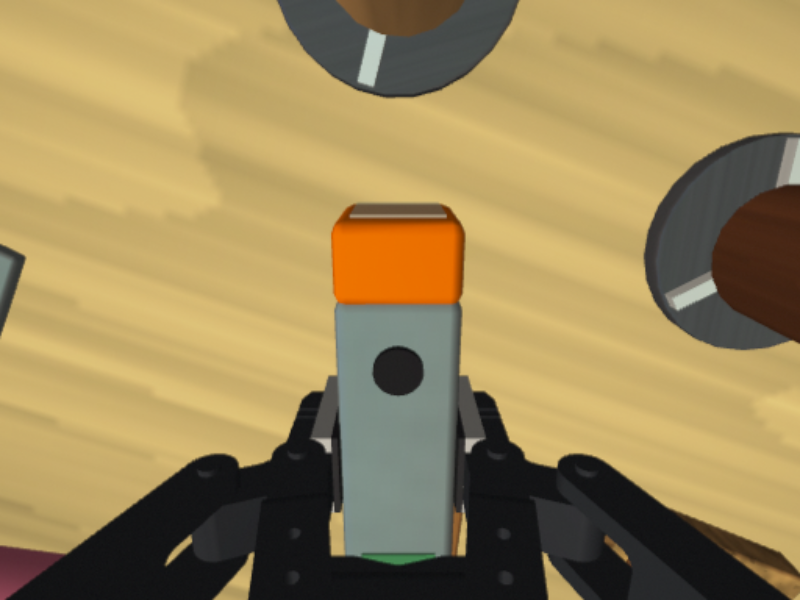

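The view shows the scanner nose at (398,210), centred on the stand's disc at about x=398, so it is aimed. I'll hold for 2.5 s.

```bash

python3 -m handwheel '[0,0.003,0.005,0,0,0,0,0,0,0,0,0,0,0,0,0,0,0,0,0,0,0,0,0,0,0,0,0,0,0]' |grep -E eef
python3 -m handwheel '[0,0,0,0,0,0,0,0,0,0,0,0,0,0,0,0,0,0,0,0,0,0,0,0,0,0,0,0,0,0]' |grep -E eef
python3 -m handwheel '[0,0,0,0,0,0,0,0,0,0,0,0,0,0,0,0,0,0,0,0,0,0,0,0,0,0,0,0,0,0]' >/dev/null
python3 -m handwheel '[0,0,0,0,0,0,0,0,0,0,0,0,0,0,0,0,0,0,0,0,0,0,0,0,0,0,0,0,0,0]' >/dev/null
python3 -m handwheel '[0,0,0,0,0,0,0,0,0,0,0,0,0,0,0,0,0,0,0,0,0,0,0,0,0,0,0,0,0,0]' >/dev/null
python3 -m handwheel '[0,0,0,0,0,0,0,0,0,0,0,0,0,0,0,0,0,0,0,0,0,0,0,0,0,0,0,0,0,0]' >/dev/null
python3 -m handwheel '[0,0,0,0,0,0,0,0,0,0,0,0,0,0,0,0,0,0,0,0,0,0,0,0,0,0,0,0,0,0]' |grep -E 'time|eef'
python3 -m handwheel '[0,0,0.15,0,0,0,0,0,0.2,0,0,0,0,0,0.2,0,0,0,0,0,0.18,0,0,0,-0.034,-0.232,0,0,0,0]' |grep -E eef
python3 -m handwheel '[-0.034,-0.232,0,0,0,0,-0.034,-0.232,0,0,0,0,-0.034,-0.232,0,0,0,0,-0.034,-0.232,0,0,0,0,-0.034,-0.232,0,0,0,0]' >/dev/null
python3 -m handwheel '[-0.034,-0.232,0,0,0,0,-0.034,-0.232,0,0,0,0,-0.034,-0.232,0,0,0,0,-0.034,-0.232,0,0,0,0,-0.034,-0.232,0,0,0,0]' >/dev/null
python3 -m handwheel '[0,0,0,0,0,0,0,0,0,0,0,0,0,0,0,0,0,0]'
python3 - <<'E'
from h import *
p,r,s=tcp();M=r.as_matrix();print(p,((np.array([.4435,-.3401,.0584])-p)/.15).round(3),np.degrees(np.arctan2(M[1,0],M[0,0])),s["time"])
E
```

```text
eef_pos: [0.4995, 0.0435, 0.0887]
eef_pos: [0.4993, 0.0435, 0.0883]
time: 31.33
eef_pos: [0.4993, 0.0435, 0.0883]
eef_pos: [0.4982, 0.0114, 0.205]
time: 32.83
eef_pos: [0.443, -0.3388, 0.1974]
tcp_rot: [0.985, 0.174, -0.0, -0.001]
contact_force: [0.1, 0.1, -1.5]
opening: 0.34
finger_force: 50.2
[ 0.44300802 -0.3388281   0.19735868] [ 0.003 -0.008 -0.926] 20.071201089174647 32.8333
```

```bash

python3 -m handwheel '[0.003,-0.008,-0.15,0,0,0,0,0,-0.2,0,0,0,0,0,-0.2,0,0,0,0,0,-0.15,0,0,0,0,0,-0.1,0,0,0]' |grep -E 'eef|cont'
python3 -m handwheel '[0,0,-0.04,0,0,0,0,0,-0.02,0,0,0,0,0,0,0,0,0,0,0,0,0,0,0]' |grep -E 'eef|cont'
python3 -m handwheel '[0,0,-0.015,0,0,0,0,0,-0.015,0,0,0,0,0,0,0,0,0,0,0,0,0,0,0]' |grep -E 'eef|cont'
python3 -m handwheel '[0,0,-0.01,0,0,0,0,0,-0.008,0,0,0,0,0,0,0,0,0,0,0,0,0,0,0]' |grep -E 'eef|cont'
```

```text
eef_pos: [0.4429, -0.3373, 0.0748]
contact_force: [0.0, -0.7, -1.4]
eef_pos: [0.4446, -0.3407, 0.0702]
contact_force: [-0.1, 0.5, -1.2]
eef_pos: [0.4437, -0.3406, 0.0646]
contact_force: [0.2, 0.2, -1.8]
eef_pos: [0.4436, -0.3404, 0.0615]
contact_force: [1.0, -0.0, -2.1]
```

```bash

python3 -m handwheel '[0,0,-0.01,0,0,0,0,0,0,0,0,0,0,0,0,0,0,0]' |grep -E 'eef|cont'
python3 -m handwheel '[0,0,-0.008,0,0,0,0,0,0,0,0,0,0,0,0,0,0,0]' |grep -E 'eef|cont'
python3 -m handwheel '[0,0,-0.004,0,0,0,0,0,0,0,0,0,0,0,0,0,0,0]' |grep -E 'eef|cont'
python3 -m handwheel '[0,0,-0.004,0,0,0,0,0,0,0,0,0,0,0,0,0,0,0]' |grep -E 'eef|cont'
```

```text
eef_pos: [0.4436, -0.3404, 0.06]
contact_force: [-0.8, -0.5, -1.6]
eef_pos: [0.4437, -0.3404, 0.0588]
contact_force: [-1.0, 0.0, -1.9]
eef_pos: [0.4438, -0.3405, 0.0584]
contact_force: [-0.6, 0.0, -1.9]
eef_pos: [0.4438, -0.3405, 0.0584]
contact_force: [-1.9, 1.7, 4.4]
```

Contact at 0.0584 m, the same height as at the pick, with a light 4 N. I'll release, lift and check.

```bash

python3 -m handwheel '[0,0,0,0,0,0,0,0,0,0,0,0,0,0,0,0,0,0,0,0,0,0,0,0,0,0,0,0,0,0]' 1 |grep -E 'opening|cont'
python3 -m handwheel '[0,0,0.05,0,0,0,0,0,0.15,0,0,0,0,0,0.25,0,0,0,0,0,0.25,0,0,0,0,0,0.25,0,0,0]' |grep -E 'eef|cont'
python3 -m handwheel '[0,0,0.1,0,0,0,0,0,0,0,0,0,0,0,0,0,0,0]' |grep -E 'time|eef|cont'
python3 - <<'E'
from h import *
v=grab("wrist","w_end");C=cloud(v);ok=v["d"]>0
q=C[ok&np.all((C>[.35,-.42,.066])&(C<[.53,-.25,.08]),-1)];R=cv2.minAreaRect((q[:,:2]*1000).astype(np.float32));print(len(q),q[:,2].mean(),q[:,2].std(),R)
t=grab("top","t_end");s=grab("scene","s_end")
cv2.imwrite("pics/end.png",np.vstack([cv2.resize(s["p"][120:320,40:400],(720,400),interpolation=2),]))
E
```

```text
contact_force: [0.1, -0.5, -0.0]
opening: 0.996
eef_pos: [0.4434, -0.3401, 0.202]
contact_force: [0.6, -0.4, -0.3]
time: 36.33
eef_pos: [0.4441, -0.3408, 0.2168]
contact_force: [-0.3, 0.4, -0.0]
4876 0.07267068385167133 0.0010712660926578245 ((443.4717102050781, -340.1142883300781), (130.6654510498047, 29.978971481323242), 20.170316696166992)
```

View pics/end.png

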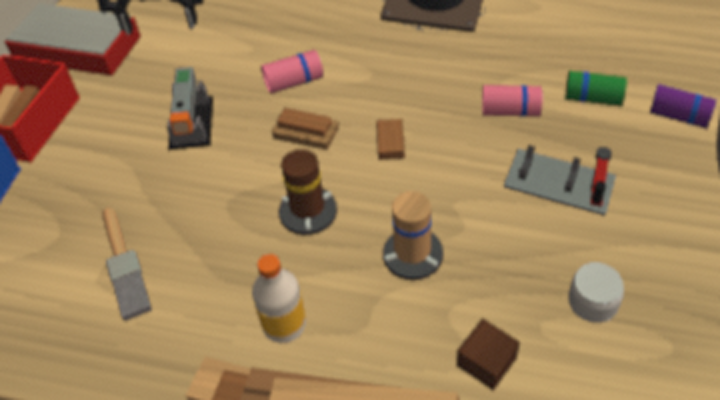

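The final view shows the cup upside down on the stand at (412,230), the scanner in its rest at (185,108), the keeper open at (600,180) and everything else undisturbed. Handing in.

```bash
python3 -c "
from plant import ctrl
print(ctrl.sign_off())"
```

```text
the job is handed in; nothing more can be done
None
```

The job is handed in at about 36 s: the keeper is open, the cup is upside down and seated on the empty peg, its blue band was scanned from about 4.8 cm for over 2 s, and the scanner is back in its rest.

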